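# Load and pin the weld nests, then open the purge valve

### The job

Get this batch ready for TIG welding: put every flange lying on the bench onto a weld nest of its own, turned so that its ear lies over the nest's lug and all four holes pass over the studs, and slid down flat and fully home on the nest. Lock each loaded flange with a locating pin from the rack, pushed through its ear into the lug until the pin's collar sits on the ear. When all of them are on and pinned, turn the lever of the purge gas valve fully open, in line with its pipe; do not disturb the other things on the bench.

Things in the scene. Friction and masses are not known exactly. Their poses are not given: they have to be found in the camera images.
- flange_a: loose aluminium weld flange, 0.18 kg: disc 80 diameter, 8 thick, a rounded ear on its +x side, and in the middle a fixed tube stub (40 outside diameter, from 8 to 52 high) to grip it by. Four 8.5 holes at radius 31, at 45, 135, 225, 315 deg from the ear; a 9 hole in the ear. Lies flat, stub up. Origin: centre of the underside, x to the ear, z up. Absent: None
- flange_b: another weld flange, the same as flange_a in every way (two or three of the three are present; an absent one reads None)
- flange_c: another weld flange, the same as flange_a in every way (two or three of the three are present; an absent one reads None)
- flange_a_ear (a point): centre of the 9 mm pin hole in the ear of flange_a, on the ear's upper face: (50, 0, 8) mm in the flange's frame
- flange_b_ear (a point): centre of the 9 mm pin hole in the ear of flange_b, on the ear's upper face: (50, 0, 8) mm in the flange's frame
- flange_c_ear (a point): centre of the 9 mm pin hole in the ear of flange_c, on the ear's upper face: (50, 0, 8) mm in the flange's frame
- nest_a: steel weld nest, fixed: round pedestal 80 diameter, 30 high, on a 92 foot 10 high, a rounded lug on its +x side. Four upright studs (6 diameter) at radius 31, at 45, 135, 225, 315 deg from the lug, rise 18 above the flat top, the last 6 tapered. The lug has a 12 hole, 18 deep, at (50, 0, 30). A flange at home rests on the top. Origin: centre of the underside, z up, x to the lug
- nest_b: another weld nest, the same as nest_a in every way (all three are always there); any flange fits any nest
- nest_c: another weld nest, the same as nest_a in every way (all three are always there); any flange fits any nest
- rack: aluminium pin rack fixed to the bench, 94 (x) x 36 (y) x 30 high, with three upright holes of 9.5 in a row along its x axis, 30 apart, the middle one at its centre. Origin: centre of the underside
- pin_a: loose steel locating pin, 50 g, standing in a rack hole: shank 7 diameter, 24 long, the last 6 tapered to a blunt point; above it a collar 18 diameter, 3 thick, then a ribbed handle 14 diameter up to 36 above the collar's underside. Origin: on the axis at the collar's underside (30 above the bench in the rack), z up along the handle, tip at z = -24
- pin_b: another locating pin, the same as pin_a in every way; all three are always there, any pin fits any flange
- pin_c: another locating pin, the same as pin_a in every way; all three are always there, any pin fits any flange
- purge: brass ball valve of the purge gas on a grey bracket fixed to the bench, about 70 tall; its pipe runs along the bracket's y axis at 34 high, a copper tube goes down into the bench at the +y end. The stem is vertical, above the origin. Origin: on the bench below the stem
- valve (a joint): angle (rad) of the valve lever about its stem: 0 shut (0 to 0.15 as found), lever along the bracket's -x; pi/2 open against the stop, lever along its -y, in line with the pipe; counter-clockwise from above. Stays where left; takes 0.1 N m. Its black sleeve is 13 wide, 24 to 80 from the stem, 57 to 69 above the bench, free air below and beside it
- valve_grip (a point): point in the middle of the lever's sleeve, 62 from the stem, 63 above the bench
- block: bystander, loose, not part of the job: brown phenolic packing block, 100 x 62 x 36 (mm); its origin at the centre of its underside
- magnet: bystander, loose, not part of the job: flat grey magnetic welding square, a triangle with 70 sides, 15 thick (mm); its origin at the centre of its underside
- cup: bystander, loose, not part of the job: small ceramic torch cup standing wide end down, 46 tall, 28 across; its origin is at its narrow top end, z axis down (mm)
- tungsten: bystander, loose, not part of the job: clear flat tungsten-electrode box lying down, 170 x 30 x 18, origin at its centre, long axis z (mm)
- wirebrush: bystander, loose, not part of the job: hand brush, 220 long, lying (mm); its origin at the centre of its underside
- nut: bystander, loose, not part of the job: large hex nut, 28 across corners, 11 high (mm); its origin at the centre of its underside
- caliper: bystander, loose, not part of the job: digital caliper lying flat, 200 long (mm); its origin at the centre of its underside
Not all that is in view belongs to the job. Leave any blue look-alike of the flange_c alone.

How it is judged (in metres and radians):
On the way, in this order (a step that is already met when the one before it is completed fails the run):
1. every flange is fully home on a nest, ear over lug, with a pin through its ear down to the collar (((horizontal distance between flange_a and nest_a below 0.003 m and x of flange_a_ear in the frame of nest_a above 0.046 m and y of flange_a_ear in the frame of nest_a between -0.0045 and 0.0045 m and z of flange_a in the frame of nest_a between 0.027 and 0.032 m and angle between flange_a's own z axis and vertical below 0.04 rad) or (horizontal distance between flange_a and nest_b below 0.003 m and x of flange_a_ear in the frame of nest_b above 0.046 m and y of flange_a_ear in the frame of nest_b between -0.0045 and 0.0045 m and z of flange_a in the frame of nest_b between 0.027 and 0.032 m and angle between flange_a's own z axis and vertical below 0.04 rad) or (horizontal distance between flange_a and nest_c below 0.003 m and x of flange_a_ear in the frame of nest_c above 0.046 m and y of flange_a_ear in the frame of nest_c between -0.0045 and 0.0045 m and z of flange_a in the frame of nest_c between 0.027 and 0.032 m and angle between flange_a's own z axis and vertical below 0.04 rad)) and ((horizontal distance between pin_a and flange_a_ear below 0.0035 m and z of pin_a in the frame of flange_a between 0.005 and 0.0105 m and angle between the z axis of pin_a and the z axis of flange_a, either way round below 0.12 rad) or (horizontal distance between pin_b and flange_a_ear below 0.0035 m and z of pin_b in the frame of flange_a between 0.005 and 0.0105 m and angle between the z axis of pin_b and the z axis of flange_a, either way round below 0.12 rad) or (horizontal distance between pin_c and flange_a_ear below 0.0035 m and z of pin_c in the frame of flange_a between 0.005 and 0.0105 m and angle between the z axis of pin_c and the z axis of flange_a, either way round below 0.12 rad)) and ((horizontal distance between flange_b and nest_a below 0.003 m and x of flange_b_ear in the frame of nest_a above 0.046 m and y of flange_b_ear in the frame of nest_a between -0.0045 and 0.0045 m and z of flange_b in the frame of nest_a between 0.027 and 0.032 m and angle between flange_b's own z axis and vertical below 0.04 rad) or (horizontal distance between flange_b and nest_b below 0.003 m and x of flange_b_ear in the frame of nest_b above 0.046 m and y of flange_b_ear in the frame of nest_b between -0.0045 and 0.0045 m and z of flange_b in the frame of nest_b between 0.027 and 0.032 m and angle between flange_b's own z axis and vertical below 0.04 rad) or (horizontal distance between flange_b and nest_c below 0.003 m and x of flange_b_ear in the frame of nest_c above 0.046 m and y of flange_b_ear in the frame of nest_c between -0.0045 and 0.0045 m and z of flange_b in the frame of nest_c between 0.027 and 0.032 m and angle between flange_b's own z axis and vertical below 0.04 rad)) and ((horizontal distance between pin_a and flange_b_ear below 0.0035 m and z of pin_a in the frame of flange_b between 0.005 and 0.0105 m and angle between the z axis of pin_a and the z axis of flange_b, either way round below 0.12 rad) or (horizontal distance between pin_b and flange_b_ear below 0.0035 m and z of pin_b in the frame of flange_b between 0.005 and 0.0105 m and angle between the z axis of pin_b and the z axis of flange_b, either way round below 0.12 rad) or (horizontal distance between pin_c and flange_b_ear below 0.0035 m and z of pin_c in the frame of flange_b between 0.005 and 0.0105 m and angle between the z axis of pin_c and the z axis of flange_b, either way round below 0.12 rad)) and ((horizontal distance between flange_c and nest_a below 0.003 m and x of flange_c_ear in the frame of nest_a above 0.046 m and y of flange_c_ear in the frame of nest_a between -0.0045 and 0.0045 m and z of flange_c in the frame of nest_a between 0.027 and 0.032 m and angle between flange_c's own z axis and vertical below 0.04 rad) or (horizontal distance between flange_c and nest_b below 0.003 m and x of flange_c_ear in the frame of nest_b above 0.046 m and y of flange_c_ear in the frame of nest_b between -0.0045 and 0.0045 m and z of flange_c in the frame of nest_b between 0.027 and 0.032 m and angle between flange_c's own z axis and vertical below 0.04 rad) or (horizontal distance between flange_c and nest_c below 0.003 m and x of flange_c_ear in the frame of nest_c above 0.046 m and y of flange_c_ear in the frame of nest_c between -0.0045 and 0.0045 m and z of flange_c in the frame of nest_c between 0.027 and 0.032 m and angle between flange_c's own z axis and vertical below 0.04 rad)) and ((horizontal distance between pin_a and flange_c_ear below 0.0035 m and z of pin_a in the frame of flange_c between 0.005 and 0.0105 m and angle between the z axis of pin_a and the z axis of flange_c, either way round below 0.12 rad) or (horizontal distance between pin_b and flange_c_ear below 0.0035 m and z of pin_b in the frame of flange_c between 0.005 and 0.0105 m and angle between the z axis of pin_b and the z axis of flange_c, either way round below 0.12 rad) or (horizontal distance between pin_c and flange_c_ear below 0.0035 m and z of pin_c in the frame of flange_c between 0.005 and 0.0105 m and angle between the z axis of pin_c and the z axis of flange_c, either way round below 0.12 rad))), for 0.2 s.
2. the purge valve is turned fully open (value of joint valve above 1.42 rad), for 0.2 s.
At the end, for the whole second after the job is handed in: Each flange is on a nest: centre within 3 mm, ear hole within 4.5 mm of the lug hole, 2 mm from the seat, level to 0.04 rad; a pin in each ear: within 3.5 mm, collar within 2.5 mm of the ear, parallel to 0.12 rad; valve beyond 1.42 rad; all at rest (all of step 1 and value of joint valve above 1.42 rad and linear speed of each of flange_a, flange_b, flange_c, pin_a, pin_b, pin_c below 0.02 m/s); the robot touches nothing.
It fails at once if a bystander is knocked more than 4 cm from its place (distance of any of block, magnet, cup, tungsten, wirebrush, nut, caliper from where it was at the start of the episode above 0.04 m).
Of flange_a, flange_b, flange_c only 2 to 3 are there at a start; the rules pass over those that are not, and their reading is None.
At some moment in a run one of flange_a, flange_b, flange_c may be knocked a few centimetres aside while the robot is not near it.
It also fails if it takes over 210 s, if anything falls off the work surface, if the arm or the gripper's body presses on something with over 40 N, if the wrist force passes 120 N, or if a joint passes its speed limit or range.

### The arm

A 6-joint arm with a two-finger parallel gripper is mounted at the origin on the work surface. World frame = base frame: x ahead of the robot, y to its left, z up, the work surface at z = 0. Lengths are in mm, angles in rad, forces in N, time in s.
With the tool pointing down it reaches from about 350 to 875 mm from the base axis. Payload 4.2 kg.
Tool frame: the origin (TCP) lies on the front face of the gripper's body, between the roots of the fingers; the fingertips stand 73 mm ahead of it and the grasp point (between the pads) lies 54 mm ahead of it; z points along the fingers, y is the line along which they close (so a half turn about z gives the same grasp; the last joint's range is limited). The gripper opens to 85 mm and grips with 20 to 120 N. Pads are 22 mm wide; open, the fingers measure 114 mm over their backs; the gripper's body (76 mm by 85 mm) begins 54 mm behind the grasp point. The pads swing forward as they close: fully open they stand 13 mm farther back than shut.
Start: joints at [1.56, 0.385, 0.008, 0, -1.194, -0.259], TCP at [166.555, 602.378, 303.912] pointing down, gripper open.
Joint ranges: [-3.14, 3.14], [-1.21, 2.06], [-1.07, 1.41], [-3.16, 2.05], [-2.99, -0.16], [-3.1, 3.1]. Speed limits (rad/s): [2.79, 2.79, 3.14, 3.14, 3.14, 3.14].

### API

Orientations are given as a rotation vector (axis times angle).
In Python, from workcell import bot, vision, job gives the robot as it stands.
- The arm moves only by the tool carry_out, never from a script. Its argument "rows" is a list of rows, each an object of numbers: "dx", "dy", "dz": the shift along the world's x, y, z in mm; "roll": the turn about the world's z in degrees. In form: [{"dx": .., "dy": .., "dz": .., "roll": ..}, ...]. A call has 1 to 12 rows; each row is the pose to reach, as a shift and turn from the pose commanded when the call began; what a row does not reach only later rows make up. A row lasts 1/10 s, in which the tool goes at most 50 mm and 8.59 degrees, less where a joint would pass 70% of its speed; a pose out of reach is approached as far as the arm can. A call with a gripper value outside its range is refused whole. "gripper" is the opening, from 0 (shut) to 1 (fully open), set as the call begins (left out, the last holds). The fingers move at their own pace and stop on an object; the grip force is fixed at half the most. Time passes only in rows, so rows that repeat a pose let the fingers close. It gives the time, the measured TCP pose, the force, the opening and the grip force at its end, in the units of the state.
- bot.get_obs(): the state, without advancing time (a new reading comes with each control period).
- vision.grab_frame(name): name is "side" or "top"; returns a dict with "image" (384x512x3 uint8, red, green, blue), "intrinsics" (3x3 intrinsics, pixels), "dist" ([k1, k2, p1, p2, k3] as OpenCV has them; the pictures are not rectified), "position" and "rotation" of the camera in the world. Camera axes: x right, y down, z forward; pixel columns grow to the right and rows downward; lengths in mm; the calibration is good to about 2 mm. A picture is of the moment at which its call begins. There is no depth.
- job.finish_job(): hands the job in; it is judged then, once.
The state is a dict: "time": time; "joint_pos": joint angles; "dq": joint speeds; "joint_efforts": joint torques, N m; "position": TCP position; "tool_rot": TCP orientation; "contact_force": force on the tool from outside, world axes, zero at the start; "moment": the same for the moment, N m; "grip_width": finger opening in mm; "finger_force": force on a finger pad.
Only numpy, scipy, OpenCV 4.12 (cv2) and the standard library are available. Lean on these libraries where they do the work, as an engineer would, in place of code of your own. Each camera call takes 0.05 s, during which the arm holds its last target. There are 200 camera calls.

## Working session

There is one attempt and no reset: what is moved stays moved. The work goes in short steps, Python scripts to look and compute and a tool call to move; the robot and the scene stay as the last step left them, time stands still between calls to the robot, and variables do not carry over. Pictures are saved under pics/ and viewed, at most 14 in all, crops included, and the job is handed in when it is done.

Besides the shell and the picture viewer there is one more tool, called after "Emit:" as name([rows], argument=value, ...), one row to a line, values as JSON. carry_out: Moves the arm, as the interface text tells. Its arguments: {"type":"object","properties":{"rows":{"type":"array","items":{"type":"object","properties":{"dx":{"type":"number"},"dy":{"type":"number"},"dz":{"type":"number"},"roll":{"type":"number"}}}},"gripper":{"type":"number"}},"required":["rows"]}

```bash
mkdir -p pics; cat > h.py <<'E'
import numpy as np, cv2
from workcell import bot, vision, job
def grab(n,save=None):
    f=vision.grab_frame(n)
    if save: cv2.imwrite(f'pics/{save}.png',cv2.cvtColor(f['image'],cv2.COLOR_RGB2BGR))
    return f
def R(f):
    r=np.array(f['rotation'],float)
    return cv2.Rodrigues(r)[0] if r.size==3 else r.reshape(3,3)
def ray(f,uv):
    p=cv2.undistortPoints(np.array(uv,float).reshape(-1,1,2),np.array(f['intrinsics'],float),np.array(f['dist'],float)).reshape(-1,2)
    d=np.c_[p,np.ones(len(p))]@R(f).T
    return np.array(f['position'],float),d/np.linalg.norm(d,axis=1)[:,None]
def onz(f,uv,z):
    o,d=ray(f,uv); return o+d*((z-o[2])/d[:,2])[:,None]
def proj(f,P):
    r=R(f); 
    return cv2.projectPoints(np.array(P,float).reshape(-1,1,3),cv2.Rodrigues(r.T)[0],-r.T@np.array(f['position'],float),np.array(f['intrinsics'],float),np.array(f['dist'],float))[0].reshape(-1,2)
def cross(f1,u1,f2,u2):
    o1,d1=ray(f1,u1);o2,d2=ray(f2,u2);d1=d1[0];d2=d2[0]
    s=np.linalg.lstsq(np.c_[d1,-d2],o2-o1,rcond=None)[0]
    a=o1+d1*s[0];b=o2+d2*s[1]; return (a+b)/2,np.linalg.norm(a-b)
E
python3 - <<'E'
from h import *
np.set_printoptions(precision=3,suppress=True)
for n in('top','side'):
    f=grab(n,n+'0'); print(n,f['position'],f['rotation'],f['intrinsics'],f['dist'])
    im=cv2.imread(f'pics/{n}0.png'); cv2.imwrite(f'pics/{n}0b.png',cv2.resize(im,(800,600),interpolation=cv2.INTER_CUBIC))
print(bot.get_obs())
E
```

```text
top [ 261.536   -4.001 1582.33 ] [-2.147  2.153 -0.132] [[473.999   0.    252.012]
 [  0.    473.999 194.26 ]
 [  0.      0.      1.   ]] [-0.034  0.     0.     0.     0.   ]
side [  53.073 -622.376  922.356] [-2.314  0.771 -0.266] [[409.77    0.    256.836]
 [  0.    409.77  184.144]
 [  0.      0.      1.   ]] [-0.11  0.    0.    0.    0.  ]
{'time': 0.1, 'joint_pos': array([ 1.56 ,  0.386,  0.007, -0.   , -1.194, -0.259]), 'dq': array([-0.   , -0.001,  0.004, -0.001,  0.001,  0.003]), 'joint_efforts': array([ -0.001, -39.332,  18.893,   4.198,  -0.003,   0.   ]), 'position': array([166.467, 602.033, 302.886]), 'tool_rot': array([ 3.111, -0.422, -0.   ]), 'contact_force': array([-0.109,  0.283,  0.079]), 'moment': array([ 0.027,  0.   , -0.009]), 'finger_force': 0.0, 'grip_width': 85.32217253028955}
```

View pics/top0b.png

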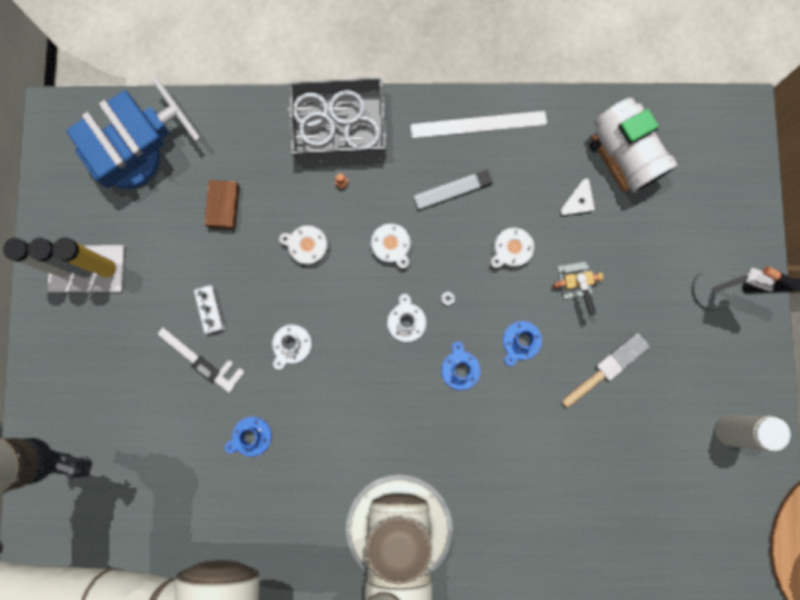

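View pics/side0b.png

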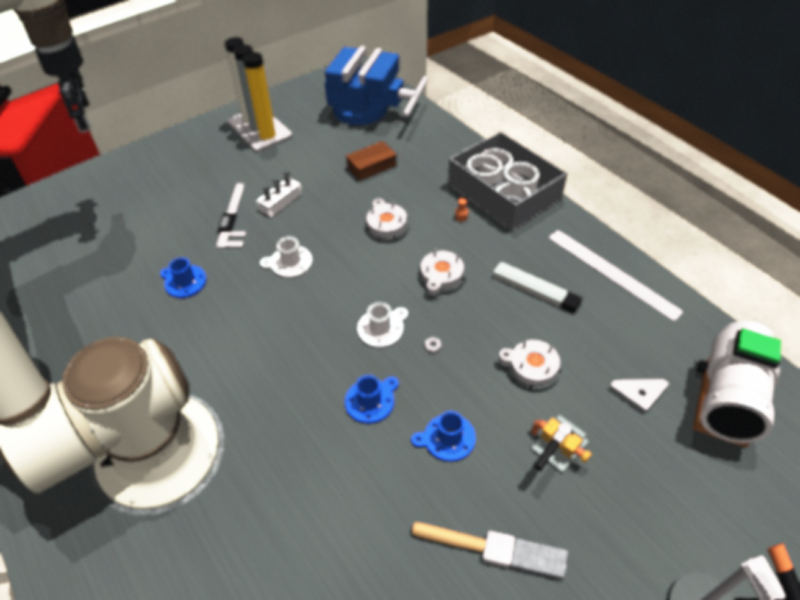

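Top view (800x600 px): the flange candidates are silver at (291,344) and (406,322), and blue at (522,341), (461,370) and (249,437). The blue ones are look-alikes, so I leave them. The copper-centred nests are at (307,244), (390,243) and (514,246). The rack is at (208,310), the valve at (578,280). I'll confirm with enlarged crops.

```bash
cat > mont.py <<'E'
import cv2,numpy as np,sys
c={'top':[(291,344),(406,322),(305,244),(392,245),(512,248),(208,310),(578,285)],
'side':[(288,257),(382,322),(386,217),(441,272),(532,362),(279,195),(558,445)]}
out=[]
for n in c:
    im=cv2.imread(f'pics/{n}0.png')
    for u,v in c[n]:
        u=int(u*.64);v=int(v*.64)
        t=cv2.resize(im[v-20:v+20,u-20:u+20],(200,200),interpolation=cv2.INTER_CUBIC)
        cv2.putText(t,f'{u-20},{v-20}',(2,12),0,.4,(0,255,255),1);out.append(t)
out=out[:7]+out[7:]
rows=[np.hstack((out[i:i+4]+[np.zeros_like(out[0])]*4)[:4]) for i in (0,4,8,12)]
a=np.vstack(rows); cv2.imwrite('pics/mont.png',cv2.resize(a,(600,600)) if 0 else cv2.resize(a,(600,600)))
E
python3 mont.py
```

```text
(no output)
```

View pics/mont.png

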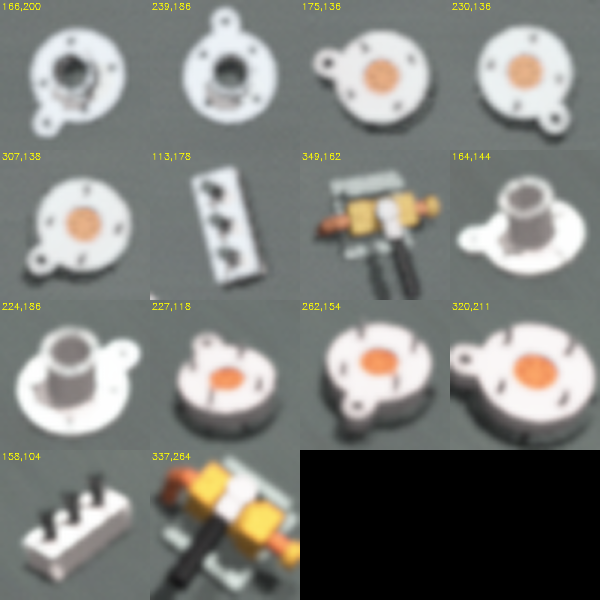

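The crops show silver discs with grey stubs: ears at top (176,232) and (244,193), with 4 holes and the tube each. They match flange_a/b, and the blue ones don't. The nests have copper centres and studs, the rack has three black pins, and the valve lever points toward the robot.

```bash
cat > m.py <<'E'
from h import *
from scipy.optimize import least_squares
def contour(f,uv,thr=None,half=24,k=8,mask=None):
    u,v=map(int,uv); im=f['image'][v-half:v+half,u-half:u+half]
    g=cv2.resize(im,None,fx=k,fy=k,interpolation=cv2.INTER_CUBIC)
    if mask: m=mask(g.astype(int)).astype(np.uint8)
    else:
        g=g.min(2); m=(g>(thr or 150)).astype(np.uint8)
    cs=cv2.findContours(m,cv2.RETR_EXTERNAL,cv2.CHAIN_APPROX_NONE)[0]
    c=max([c for c in cs],key=cv2.contourArea).reshape(-1,2).astype(float)
    return (c+.5)/k-.5+[u-half,v-half]
def disc(f,uv,z,thr=None,r=40):
    P=onz(f,contour(f,uv,thr),z)[:,:2]
    # drop the ear, fit circle
    c=np.median(P,0); rr=r
    for _ in range(6):
        d=np.linalg.norm(P-c,axis=1); Q=P[(d<rr+3)&(d>rr-4)]
        s=least_squares(lambda q:np.hypot(*(Q-q[:2]).T)-q[2],[*c,rr],loss='soft_l1',f_scale=.5)
        c=s.x[:2]; rr=s.x[2]
    d=P-c; n=np.linalg.norm(d,axis=1); e=d[n>rr+5]; e=e.mean(0) if len(e) else np.array([1,0])
    return c,rr,np.degrees(np.arctan2(e[1],e[0])),n.max()
def hgt(f1,c1,f2,c2,z):
    return cross(f1,proj(f1,[[*c1,z]]),f2,proj(f2,[[*c2,z]]))
E
python3 - <<'E'
from m import *
np.set_printoptions(precision=2,suppress=True)
T=grab('top');S=grab('side')
tp=[(291,344),(406,322),(305,244),(392,245),(512,248)]
sp=[(288,257),(382,322),(386,217),(441,272),(532,362)]
tp=np.array(tp)*.64;sp=np.array(sp)*.64
for i,z in enumerate([8,8,30,30,30]):
    a=disc(T,tp[i],z);b=disc(S,sp[i],z)
    print('FN'[z>8],*a,'| side',*b,'| xyz',*hgt(T,a[0],S,b[0],z))
    if z==30:
        or_=lambda g:(g[...,0]-g[...,2]>60)
        ca=contour(T,tp[i],mask=or_,half=12);cb=contour(S,sp[i],mask=or_,half=12)
        ma=cv2.fitEllipse(ca.astype(np.float32))[0];mb=cv2.fitEllipse(cb.astype(np.float32))[0]
        print('   orange',*cross(T,[ma],S,[mb]),onz(T,[ma],30)[0][:2])
for (u,v),n in [((208,310),'T')]:
    c=onz(T,contour(T,(u*.64,v*.64)),30)[:,:2].astype(np.float32)
    print('rack',cv2.minAreaRect(c))
c=onz(S,contour(S,(279*.64,195*.64),thr=185),30)[:,:2].astype(np.float32); print('rack side',cv2.minAreaRect(c))
print(onz(T,np.array([(578,280),(590,312),(601,277),(558,284)])*.64,50))
E
```

```text
F [385.05 228.11] 42.50678738079115 147.24747126537426 63.56538185155941 | side [385.19 227.69] 44.45551530750748 96.69735659526263 71.49544500376429 | xyz [385.21 228.13   7.58] 0.2754090083712616
F [430.3  -17.44] 42.488299696943635 4.652156317737078 62.81115508881361 | side [430.11 -18.61] 43.77846278660188 34.241668877812906 64.77875736669236 | xyz [430.61 -17.52   6.43] 0.31027303488207614
N [596.81 194.67] 42.326663449010816 74.92439658878651 63.39849898354304 | side [597.07 193.19] 43.103391240705186 74.58928749800623 63.94633263928779 | xyz [597.53 194.67  28.53] 0.8881896047868423
   orange [596.93 194.95  27.63] 0.6387266130106957 [596.13 194.78]
N [600.25  16.46] 42.5176983600154 -147.74844525172674 63.09938351560123 | side [600.51  16.  ] 42.98341026489236 -147.02414682180083 64.06388337028619 | xyz [600.53  16.36  29.61] 0.44747034579372086
   orange [600.55  16.37  27.75] 0.8955779191698011 [599.66  16.56]
N [ 590.32 -248.14] 42.49259606862581 130.60669153673314 63.37713521452423 | side [ 590.31 -248.54] 42.71911270396737 129.57814487690095 62.64798235580846 | xyz [ 590.52 -248.28   29.48] 0.2067457201694256
   orange [ 590.11 -248.4    28.54] 0.5450357730223513 [ 589.57 -248.02]
rack ((457.8082275390625, 404.16998291015625), (100.02490997314453, 42.88597869873047), 15.452835083007812)
rack side ((458.59503173828125, 402.15863037109375), (101.58260345458984, 45.20261764526367), 13.736737251281738)
[[ 512.27 -377.82   50.  ]
 [ 444.64 -400.53   50.  ]
 [ 518.49 -426.41   50.  ]
 [ 503.91 -335.57   50.  ]]
```

Both views agree: nest tops measure about 29 mm (text 30) and the flange discs about 7–8 mm (text 8). Plan: flange 1 (385,228, ear 147°) goes to N2 (600.4,16.4, lug −147.4°). Flange 2 (430.3,−17.5, ear 4.7°) goes to N1 (597,194.7, lug 74.8°).

Emit:
carry_out([
  {"dx": 218.6, "dy": -374, "dz": -60, "roll": -17.4},
  {"dx": 218.6, "dy": -374, "dz": -60, "roll": -17.4},
  {"dx": 218.6, "dy": -374, "dz": -60, "roll": -17.4},
  {"dx": 218.6, "dy": -374, "dz": -60, "roll": -17.4},
  {"dx": 218.6, "dy": -374, "dz": -60, "roll": -17.4},
  {"dx": 218.6, "dy": -374, "dz": -60, "roll": -17.4},
  {"dx": 218.6, "dy": -374, "dz": -60, "roll": -17.4},
  {"dx": 218.6, "dy": -374, "dz": -60, "roll": -17.4},
  {"dx": 218.6, "dy": -374, "dz": -60, "roll": -17.4},
  {"dx": 218.6, "dy": -374, "dz": -60, "roll": -17.4},
  {"dx": 218.6, "dy": -374, "dz": -60, "roll": -17.4},
  {"dx": 218.6, "dy": -374, "dz": -60, "roll": -17.4},
], gripper=1)

```text
time: 1.4
position: [385.1, 229.0, 244.1]
tool_rot: [-3.013, 0.887, -0.0]
contact_force: [0.6, 0.4, 0.0]
grip_width: 85.2
finger_force: 0.0
```

Emit:
carry_out([
  {"dx": 0, "dy": -0.8, "dz": -50, "roll": 0},
  {"dx": 0, "dy": -0.8, "dz": -90, "roll": 0},
  {"dx": 0, "dy": -0.8, "dz": -120, "roll": 0},
  {"dx": 0, "dy": -0.8, "dz": -140, "roll": 0},
  {"dx": 0, "dy": -0.8, "dz": -153, "roll": 0},
  {"dx": 0, "dy": -0.8, "dz": -153, "roll": 0},
  {"dx": 0, "dy": -0.8, "dz": -153, "roll": 0},
])

```text
time: 2.1
position: [385.1, 228.8, 91.2]
tool_rot: [-3.014, 0.885, -0.0]
contact_force: [-0.4, 1.4, 1.1]
grip_width: 85.2
finger_force: 0.0
```

Emit:
carry_out([
  {"dz": 0},
  {"dz": 0},
  {"dz": 0},
  {"dz": 0},
  {"dz": 0},
  {"dz": 0},
  {"dz": 0},
  {"dz": 0},
], gripper=0)

```text
$.rows[0]: bad value
```

Emit:
carry_out([
  {"dx": 0, "dy": 0, "dz": 0, "roll": 0},
  {"dx": 0, "dy": 0, "dz": 0, "roll": 0},
  {"dx": 0, "dy": 0, "dz": 0, "roll": 0},
  {"dx": 0, "dy": 0, "dz": 0, "roll": 0},
  {"dx": 0, "dy": 0, "dz": 0, "roll": 0},
  {"dx": 0, "dy": 0, "dz": 0, "roll": 0},
  {"dx": 0, "dy": 0, "dz": 0, "roll": 0},
  {"dx": 0, "dy": 0, "dz": 0, "roll": 0},
], gripper=0)

```text
time: 2.9
position: [385.5, 228.0, 91.9]
tool_rot: [-3.012, 0.888, -0.001]
contact_force: [-2.0, 0.4, 5.1]
grip_width: 38.7
finger_force: 59.8
```

Emit:
carry_out([
  {"dx": 0, "dy": 0, "dz": 30, "roll": 0},
  {"dx": 0, "dy": 0, "dz": 75, "roll": 0},
  {"dx": 20, "dy": -20, "dz": 110, "roll": 8},
  {"dx": 50, "dy": -50, "dz": 110, "roll": 16},
  {"dx": 80, "dy": -80, "dz": 110, "roll": 24},
  {"dx": 110, "dy": -110, "dz": 110, "roll": 32},
  {"dx": 140, "dy": -140, "dz": 110, "roll": 40},
  {"dx": 170, "dy": -170, "dz": 110, "roll": 48},
  {"dx": 200, "dy": -200, "dz": 110, "roll": 56},
  {"dx": 215, "dy": -211.6, "dz": 110, "roll": 64},
  {"dx": 215, "dy": -211.6, "dz": 110, "roll": 65.3},
  {"dx": 215, "dy": -211.6, "dz": 110, "roll": 65.3},
])

```text
time: 4.1
position: [600.0, 15.0, 200.1]
tool_rot: [-3.017, -0.874, 0.002]
contact_force: [-0.4, -0.1, -0.8]
grip_width: 38.9
finger_force: 60.7
```

Emit:
carry_out([
  {"dx": 0, "dy": 0, "dz": -30, "roll": 0},
  {"dx": 0, "dy": 0, "dz": -50, "roll": 0},
  {"dx": 0, "dy": 0, "dz": -50, "roll": 0},
  {"dx": 0, "dy": 0, "dz": -50, "roll": 0},
])

```text
time: 4.5
position: [600.1, 16.3, 151.2]
tool_rot: [3.016, 0.878, -0.001]
contact_force: [0.6, 0.4, -0.5]
grip_width: 38.5
finger_force: 60.7
```

```bash
python3 - <<'E'
from h import *
T=grab('top');S=grab('side');o=bot.get_obs();print(o['position'],o['tool_rot'])
a=proj(T,[[600,16,60]])[0].astype(int);b=proj(S,[[600,16,60]])[0].astype(int)
ims=[cv2.resize(cv2.cvtColor(f['image'],4)[p[1]-30:p[1]+30,p[0]-30:p[0]+30],(390,390),interpolation=2) for f,p in((T,a),(S,b))]
print(a-30,b-30);cv2.imwrite('pics/n1.png',np.hstack(ims))
E
```

```text
[600.86458503  16.3973484  152.41474224] [3.01591523 0.87830288 0.00416881]
[219 122] [252 132]
```

View pics/n1.png

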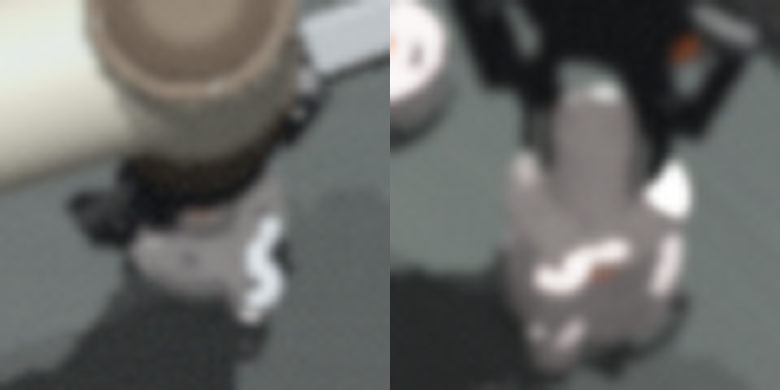

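Emit:
carry_out([
  {"dx": 0, "dy": 0, "dz": -6, "roll": 0},
  {"dx": 0, "dy": 0, "dz": -12, "roll": 0},
  {"dx": 0, "dy": 0, "dz": -15, "roll": 0},
  {"dx": 0, "dy": 0, "dz": -15, "roll": 0},
])

```text
time: 5.0
position: [599.8, 15.9, 135.2]
tool_rot: [-3.017, -0.877, 0.002]
contact_force: [-0.4, 1.8, -1.8]
grip_width: 38.6
finger_force: 60.7
```

Emit:
carry_out([
  {"dx": 0, "dy": 0, "dz": -3, "roll": 0},
  {"dx": 0, "dy": 0, "dz": -6, "roll": 0},
  {"dx": 0, "dy": 0, "dz": -6, "roll": 0},
])

```text
time: 5.3
position: [599.9, 15.9, 129.4]
tool_rot: [-3.017, -0.877, 0.002]
contact_force: [-0.1, 0.1, -1.7]
grip_width: 38.8
finger_force: 60.7
```

Emit:
carry_out([
  {"dx": 0, "dy": 0, "dz": -3, "roll": 0},
  {"dx": 0, "dy": 0, "dz": -6, "roll": 0},
  {"dx": 0, "dy": 0, "dz": -7, "roll": 0},
  {"dx": 0, "dy": 0, "dz": -7, "roll": 0},
])

```text
time: 5.7
position: [600.0, 16.0, 122.6]
tool_rot: [3.016, 0.878, -0.001]
contact_force: [-0.4, 0.2, -1.5]
grip_width: 38.7
finger_force: 60.7
```

Emit:
carry_out([
  {"dx": 0, "dy": 0, "dz": -1, "roll": 0},
  {"dx": 0, "dy": 0, "dz": -2, "roll": 0},
  {"dx": 0, "dy": 0, "dz": -2, "roll": 0},
])

```text
time: 6.0
position: [600.3, 16.0, 121.9]
tool_rot: [3.016, 0.878, 0.001]
contact_force: [-2.6, 0.9, 4.4]
grip_width: 38.8
finger_force: 61.4
```

Emit:
carry_out([
  {"dx": 0, "dy": 0, "dz": 0, "roll": 0},
  {"dx": 0, "dy": 0, "dz": 0, "roll": 0},
  {"dx": 0, "dy": 0, "dz": 0, "roll": 0},
  {"dx": 0, "dy": 0, "dz": 0, "roll": 0},
  {"dx": 0, "dy": 0, "dz": 0, "roll": 0},
], gripper=1)

```text
time: 6.5
position: [600.2, 16.0, 120.8]
tool_rot: [3.017, 0.877, -0.0]
contact_force: [-0.4, -1.2, -0.2]
grip_width: 84.9
finger_force: 0.0
```

Emit:
carry_out([
  {"dx": 0, "dy": 0, "dz": 30, "roll": 0},
  {"dx": 0, "dy": 0, "dz": 80, "roll": 0},
  {"dx": -20, "dy": -5, "dz": 120, "roll": -8.5},
  {"dx": -65, "dy": -12, "dz": 120, "roll": -17},
  {"dx": -110, "dy": -22, "dz": 120, "roll": -25},
  {"dx": -150, "dy": -30, "dz": 120, "roll": -28},
  {"dx": -170, "dy": -33.5, "dz": 120, "roll": -28},
  {"dx": -170, "dy": -33.5, "dz": 120, "roll": -28},
])

```text
time: 7.3
position: [427.3, -18.2, 241.2]
tool_rot: [-3.139, -0.121, 0.001]
contact_force: [0.3, -0.2, -0.0]
grip_width: 85.2
finger_force: 0.0
```

```bash
python3 - <<'E'
from m import *
np.set_printoptions(precision=2,suppress=True)
T=grab('top','t2');S=grab('side','s2');o=bot.get_obs();print(o['position'],o['tool_rot'])
for P in ([600.4,16.3,38],[430.5,-17.5,8],[597,194.7,30]):
  for n,f in(('T',T),('S',S)):
    try: print(P,n,disc(f,proj(f,[P])[0],P[2],130))
    except Exception as e: print(e)
E
```

```text
[430.56 -17.43 241.54] [-3.14 -0.12 -0.  ]
[600.4, 16.3, 38] T (array([600.23,  15.89]), np.float64(43.44413215544411), np.float64(-146.57433385049683), np.float64(57.84339591982993))
[600.4, 16.3, 38] S (array([599.81,  14.12]), np.float64(40.0), np.float64(79.75981678515507), np.float64(73.25450873272587))
[430.5, -17.5, 8] T (array([462.04,  48.6 ]), np.float64(36.704186273717475), np.float64(-88.55271133681457), np.float64(57.142908106588024))
[430.5, -17.5, 8] S (array([430.89, -18.2 ]), np.float64(45.367163899653136), np.float64(34.407413877370054), np.float64(66.14132966161073))
[597, 194.7, 30] T (array([597.09, 194.68]), np.float64(43.227748820669866), np.float64(75.15155683652823), np.float64(64.24679474640612))
[597, 194.7, 30] S (array([596.2 , 194.95]), np.float64(46.361863678220764), np.float64(0.0), np.float64(47.241528284420845))
```

Emit:
carry_out([
  {"dx": 0, "dy": 0, "dz": -50, "roll": 0},
  {"dx": 0, "dy": 0, "dz": -90, "roll": 0},
  {"dx": 0, "dy": 0, "dz": -120, "roll": 0},
  {"dx": 0, "dy": 0, "dz": -140, "roll": 0},
  {"dx": 0, "dy": 0, "dz": -150, "roll": 0},
  {"dx": 0, "dy": 0, "dz": -150, "roll": 0},
  {"dx": 0, "dy": 0, "dz": -150, "roll": 0},
])

```text
time: 8.1
position: [431.2, -17.2, 91.3]
tool_rot: [-3.139, -0.122, -0.002]
contact_force: [0.3, 0.8, -0.1]
grip_width: 85.5
finger_force: 0.0
```

Emit:
carry_out([
  {"dx": 0, "dy": 0, "dz": 0, "roll": 0},
  {"dx": 0, "dy": 0, "dz": 0, "roll": 0},
  {"dx": 0, "dy": 0, "dz": 0, "roll": 0},
  {"dx": 0, "dy": 0, "dz": 0, "roll": 0},
  {"dx": 0, "dy": 0, "dz": 0, "roll": 0},
  {"dx": 0, "dy": 0, "dz": 0, "roll": 0},
  {"dx": 0, "dy": 0, "dz": 0, "roll": 0},
  {"dx": 0, "dy": 0, "dz": 0, "roll": 0},
], gripper=0)

```text
time: 8.9
position: [430.5, -17.4, 91.9]
tool_rot: [-3.139, -0.122, -0.002]
contact_force: [-1.5, -0.1, 5.3]
grip_width: 38.9
finger_force: 59.6
```

```bash
python3 -c "
from h import *
o=bot.get_obs();print(o['position'],o['tool_rot'],o['joint_pos'],o['grip_width'])"
```

```text
[430.54713625 -17.44076772  91.8978617 ] [-3.13902658e+00 -1.22470029e-01 -2.44492465e-03] [ 3.39603614e-01  3.62794521e-01 -7.16046489e-01  6.19765482e-04
 -4.90416234e-01  1.30863724e+00] 38.917971620159804
```

Emit:
carry_out([
  {"dx": 0, "dy": 0, "dz": 30, "roll": 0},
  {"dx": 0, "dy": 0, "dz": 75, "roll": 0},
  {"dx": 10, "dy": 20, "dz": 110, "roll": 8},
  {"dx": 30, "dy": 50, "dz": 110, "roll": 16},
  {"dx": 55, "dy": 80, "dz": 110, "roll": 24},
  {"dx": 80, "dy": 110, "dz": 110, "roll": 32},
  {"dx": 105, "dy": 140, "dz": 110, "roll": 40},
  {"dx": 130, "dy": 170, "dz": 110, "roll": 48},
  {"dx": 150, "dy": 195, "dz": 110, "roll": 56},
  {"dx": 162, "dy": 207, "dz": 110, "roll": 64},
  {"dx": 166.4, "dy": 212.1, "dz": 110, "roll": 70.2},
  {"dx": 166.4, "dy": 212.1, "dz": 110, "roll": 70.2},
])

```text
time: 10.1
position: [596.5, 195.2, 199.9]
tool_rot: [-2.498, -1.905, 0.002]
contact_force: [-0.1, 0.7, -2.2]
grip_width: 38.8
finger_force: 61.0
```

Emit:
carry_out([
  {"dx": 0, "dy": 0, "dz": -30, "roll": 0},
  {"dx": 0, "dy": 0, "dz": -50, "roll": 0},
  {"dx": 0, "dy": 0, "dz": -60, "roll": 0},
  {"dx": 0, "dy": 0, "dz": -65, "roll": 0},
  {"dx": 0, "dy": 0, "dz": -65, "roll": 0},
])

```text
time: 10.6
position: [596.4, 194.3, 135.9]
tool_rot: [2.499, 1.904, -0.001]
contact_force: [-0.6, 0.2, -1.6]
grip_width: 38.5
finger_force: 61.0
```

Emit:
carry_out([
  {"dx": 0.4, "dy": 0.2, "dz": -3, "roll": 0},
  {"dx": 0.4, "dy": 0.2, "dz": -6, "roll": 0},
  {"dx": 0.4, "dy": 0.2, "dz": -6, "roll": 0},
])

```text
time: 10.9
position: [596.9, 194.8, 130.0]
tool_rot: [-2.499, -1.904, -0.0]
contact_force: [0.3, -1.0, -1.9]
grip_width: 38.4
finger_force: 61.0
```

Emit:
carry_out([
  {"dx": 0, "dy": 0, "dz": -3, "roll": 0},
  {"dx": 0, "dy": 0, "dz": -6, "roll": 0},
  {"dx": 0, "dy": 0, "dz": -7.5, "roll": 0},
  {"dx": 0, "dy": 0, "dz": -9, "roll": 0},
  {"dx": 0, "dy": 0, "dz": -9, "roll": 0},
])

```text
time: 11.4
position: [596.7, 194.7, 122.0]
tool_rot: [2.498, 1.905, -0.001]
contact_force: [-3.3, -0.8, 3.9]
grip_width: 38.5
finger_force: 61.7
```

Emit:
carry_out([
  {"dx": 0, "dy": 0, "dz": 0, "roll": 0},
  {"dx": 0, "dy": 0, "dz": 0, "roll": 0},
  {"dx": 0, "dy": 0, "dz": 0, "roll": 0},
  {"dx": 0, "dy": 0, "dz": 0, "roll": 0},
  {"dx": 0, "dy": 0, "dz": 0, "roll": 0},
], gripper=1)

```text
time: 11.9
position: [597.0, 194.8, 120.8]
tool_rot: [2.498, 1.905, 0.0]
contact_force: [-0.6, -0.1, -0.1]
grip_width: 85.4
finger_force: 0.0
```

Emit:
carry_out([
  {"dx": 0, "dy": 0, "dz": 30, "roll": 0},
  {"dx": 0, "dy": 0, "dz": 80, "roll": 0},
  {"dx": -45, "dy": -15, "dz": 100, "roll": -8.5},
  {"dx": -90, "dy": -30, "dz": 100, "roll": -17},
  {"dx": -135, "dy": -45, "dz": 100, "roll": -25},
  {"dx": -180, "dy": -60, "dz": 100, "roll": -34},
  {"dx": -220, "dy": -100, "dz": 100, "roll": -42},
  {"dx": -220, "dy": -100, "dz": 100, "roll": -50},
  {"dx": -220, "dy": -100, "dz": 100, "roll": -59.5},
  {"dx": -220, "dy": -100, "dz": 100, "roll": -59.5},
])

```text
time: 12.9
position: [376.8, 94.6, 221.4]
tool_rot: [-3.114, -0.413, -0.002]
contact_force: [0.3, 0.2, 0.1]
grip_width: 85.2
finger_force: 0.0
```

```bash
python3 - <<'E'
from m import *
np.set_printoptions(precision=2,suppress=True)
T=grab('top','t3');S=grab('side','s3');o=bot.get_obs();print(o['position'],o['tool_rot'])
for P in ([600.4,16.3,38],[597,194.7,38],[590.4,-248.2,30]):
  for n,f in(('T',T),('S',S)): print(P,n,*disc(f,proj(f,[P])[0],P[2]))
C=[458.2,403.2,30];out=[]
for n,f in(('T',T),('S',S)):
    p=proj(f,[C])[0].astype(int)
    for q in (p,proj(f,[[600.4,16.3,38]])[0].astype(int)):
        t=f['image'][q[1]-20:q[1]+20,q[0]-20:q[0]+20];out.append(cv2.resize(t[...,::-1],(400,300) if 0 else (300,300),interpolation=2));print(n,q-20)
cv2.imwrite('pics/m3.png',np.vstack([np.hstack(out[:2]),np.hstack(out[2:])]))
# dark handles
for n,f in(('T',T),('S',S)):
    p=proj(f,[C])[0].astype(int);t=cv2.resize(f['image'][p[1]-20:p[1]+20,p[0]-20:p[0]+20],None,fx=8,fy=8,interpolation=2).max(2)
    m=(t<60).astype(np.uint8);k,l,s,c=cv2.connectedComponentsWithStats(m)
    print(n,[(s[i][4]/64,((c[i]+.5)/8-.5+p-20).round(2)) for i in range(1,k) if s[i][4]>300])
E
```

```text
[377.16  94.92 221.1 ] [-3.11 -0.42 -0.  ]
[600.4, 16.3, 38] T [599.96  15.92] 42.391303808323826 -147.31704764708002 63.16757057356498
[600.4, 16.3, 38] S [626.57  -1.11] 73.308687855548 -168.93363553336678 84.7776838592543
[597, 194.7, 38] T [596.46 194.36] 42.25585309701973 74.72613815832226 64.11828096363931
[597, 194.7, 38] S [596.21 192.42] 44.756056617109785 58.593045652716015 77.68150785942036
[590.4, -248.2, 30] T [ 590.29 -248.13] 42.39556291729499 130.4604609133658 63.344579872805376
[590.4, -248.2, 30] S [ 590.38 -248.49] 43.08398066950708 129.4886599726351 62.98594782197866
T [112 177]
T [229 134]
S [157 102]
S [262 147]
T []
S [(np.float64(784.75), array([185.54, 121.04]))]
```

View pics/m3.png

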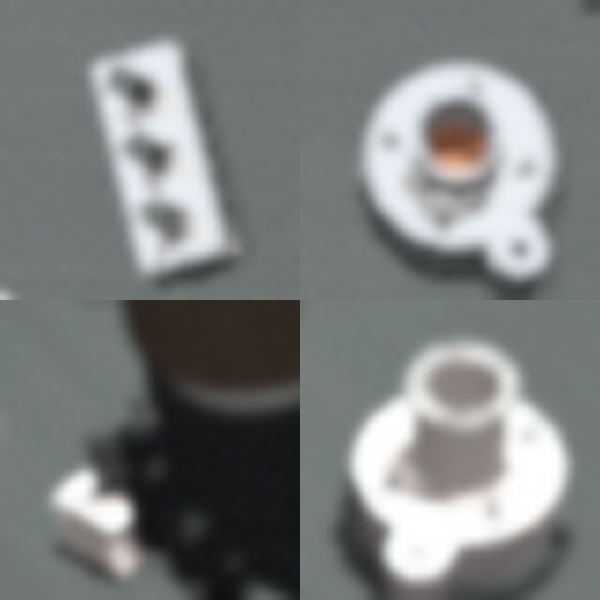

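The crops show all three pins in the rack, with pin tops at top px about (128,188), (130.4,196.6) and (133,206). The flange on N2 sits flat, with its ear hole at (258.3,167.1).

```bash
python3 - <<'E'
from m import *
np.set_printoptions(precision=2,suppress=True)
T=grab('top');S=grab('side')
im0={n:cv2.imread(f'pics/{n}0.png')[...,::-1] for n in('top','side')}
# rack pins, initial pictures: first guesses then dark-centroid refine
tp=[(128,187.7),(130.4,196.6),(133.1,205.7)];sp=[(183.1,111.5),(176.1,116),(169.7,121.3)]
c=np.array([458.0,403.8]);
rc=onz(T,contour(T,proj(T,[[*c,30]])[0],150),30)[:,:2].astype(np.float32);r=cv2.minAreaRect(rc);print('rack',r)
f=dict(S);f['image']=im0['side']
rs=cv2.minAreaRect(onz(f,contour(f,proj(f,[[*c,30]])[0],200),30)[:,:2].astype(np.float32));print('rackS',rs)
a=np.radians(r[2]);x=np.array([np.cos(a),np.sin(a)])
for i,k in enumerate((1,0,-1)):
    print('pin',k,'hole',np.array(r[0])+30*k*x,'cross',*cross(T,[tp[i]],S,[sp[i]]),'top66',onz(T,[tp[i]],66)[0][:2],onz(S,[sp[i]],66)[0][:2])
# ear holes: darkest blob near the predicted hole, in T
for C,a,n in(([600.0,15.95],-147.4,'N2'),([596.7,194.6],74.9,'N1')):
    e=np.array(C)+50*np.array([np.cos(np.radians(a)),np.sin(np.radians(a))])
    for nm,F in(('T',T),('S',S)):
        p=proj(F,[[*e,38]])[0];u,v=p.round().astype(int)
        g=255-cv2.resize(F['image'][v-3:v+4,u-3:u+4],None,fx=8,fy=8,interpolation=2).min(2).astype(float)
        yy,xx=np.mgrid[:56,:56];w=np.clip(g-np.percentile(g,40),0,None)*(np.hypot(xx-27.5,yy-27.5)<18)
        q=np.array([(w*xx).sum(),(w*yy).sum()])/w.sum();q=(q+.5)/8-.5+[u-3,v-3]
        print(n,nm,'pred',e,'seen',onz(F,[q],37)[0][:2],w.max())
E
```

```text
rack ((457.7505798339844, 404.440185546875), (99.84610748291016, 42.405094146728516), 15.148616790771484)
rackS ((458.6753234863281, 402.09002685546875), (99.50656127929688, 42.448699951171875), 14.035622596740723)
pin 1 hole [486.71 412.28] cross [487.46 413.38  55.31] 2.948955815976771 top66 [484.5  410.97] [483.49 400.15]
pin 0 hole [457.75 404.44] cross [456.93 404.33  57.4 ] 1.0334687783597725 top66 [455.34 402.2 ] [453.4  393.97]
pin -1 hole [428.79 396.6 ] cross [427.29 394.89  56.11] 1.1573542270272008 top66 [425.68 392.5 ] [423.56 383.1 ]
N2 T pred [557.88 -10.99] seen [557.27 -11.  ] 54.0
N2 S pred [557.88 -10.99] seen [557.61 -12.08] 10.0
N1 T pred [609.73 242.87] seen [609.02 242.92] 54.0
N1 S pred [609.73 242.87] seen [614.35 242.46] 63.0
```

Hole positions agree to about 1 mm between rack outline and triangulation. I'll pick the near-end pin (429,396).

Emit:
carry_out([
  {"dx": 52, "dy": 301.3, "dz": -20, "roll": -0.5},
  {"dx": 52, "dy": 301.3, "dz": -20, "roll": -0.5},
  {"dx": 52, "dy": 301.3, "dz": -20, "roll": -0.5},
  {"dx": 52, "dy": 301.3, "dz": -20, "roll": -0.5},
  {"dx": 52, "dy": 301.3, "dz": -20, "roll": -0.5},
  {"dx": 52, "dy": 301.3, "dz": -20, "roll": -0.5},
  {"dx": 52, "dy": 301.3, "dz": -20, "roll": -0.5},
  {"dx": 52, "dy": 301.3, "dz": -20, "roll": -0.5},
  {"dx": 52, "dy": 301.3, "dz": -20, "roll": -0.5},
  {"dx": 52, "dy": 301.3, "dz": -20, "roll": -0.5},
], gripper=0.6)

```text
time: 14.1
position: [428.8, 394.7, 201.0]
tool_rot: [3.116, 0.399, -0.001]
contact_force: [-0.1, -0.1, 0.1]
grip_width: 51.2
finger_force: 0.0
```

Emit:
carry_out([
  {"dx": 0, "dy": 0, "dz": -40, "roll": 0},
  {"dx": 0, "dy": 0, "dz": -65, "roll": 0},
  {"dx": 0, "dy": 0, "dz": -82, "roll": 0},
  {"dx": 0, "dy": 0, "dz": -91, "roll": 0},
  {"dx": 0, "dy": 0, "dz": -91, "roll": 0},
  {"dx": 0, "dy": 0, "dz": -91, "roll": 0},
])

```text
time: 14.7
position: [429.4, 396.1, 111.0]
tool_rot: [-3.115, -0.4, -0.002]
contact_force: [-0.5, -0.4, -0.6]
grip_width: 51.3
finger_force: 0.0
```

Emit:
carry_out([
  {"dx": 0, "dy": 0, "dz": 0, "roll": 0},
  {"dx": 0, "dy": 0, "dz": 0, "roll": 0},
  {"dx": 0, "dy": 0, "dz": 0, "roll": 0},
  {"dx": 0, "dy": 0, "dz": 0, "roll": 0},
  {"dx": 0, "dy": 0, "dz": 0, "roll": 0},
  {"dx": 0, "dy": 0, "dz": 0, "roll": 0},
  {"dx": 0, "dy": 0, "dz": 0, "roll": 0},
  {"dx": 0, "dy": 0, "dz": 0, "roll": 0},
], gripper=0)

```text
time: 15.5
position: [429.2, 396.5, 111.0]
tool_rot: [-3.115, -0.401, -0.002]
contact_force: [-1.7, -0.1, 5.7]
grip_width: 12.4
finger_force: 58.5
```

Emit:
carry_out([
  {"dx": 0, "dy": 0, "dz": 25, "roll": 0},
  {"dx": 0, "dy": 0, "dz": 65, "roll": 0},
  {"dx": 15, "dy": -15, "dz": 105, "roll": 8},
  {"dx": 45, "dy": -40, "dz": 110, "roll": 16},
  {"dx": 75, "dy": -65, "dz": 110, "roll": 24},
  {"dx": 105, "dy": -90, "dz": 110, "roll": 32},
  {"dx": 135, "dy": -115, "dz": 110, "roll": 40},
  {"dx": 160, "dy": -138, "dz": 110, "roll": 48},
  {"dx": 180.4, "dy": -153.5, "dz": 110, "roll": 56},
  {"dx": 180.4, "dy": -153.5, "dz": 110, "roll": 60.3},
  {"dx": 180.4, "dy": -153.5, "dz": 110, "roll": 60.3},
  {"dx": 180.4, "dy": -153.5, "dz": 110, "roll": 60.3},
])

```text
time: 16.7
position: [609.0, 242.6, 219.4]
tool_rot: [-2.495, -1.909, 0.002]
contact_force: [0.0, 0.4, 0.3]
grip_width: 12.0
finger_force: 58.9
```

Emit:
carry_out([
  {"dx": 0, "dy": 0, "dz": -30, "roll": 0},
  {"dx": 0, "dy": 0, "dz": -55, "roll": 0},
  {"dx": 0, "dy": 0, "dz": -65, "roll": 0},
  {"dx": 0, "dy": 0, "dz": -65, "roll": 0},
  {"dx": 0, "dy": 0, "dz": -65, "roll": 0},
])

```text
time: 17.2
position: [609.8, 243.2, 155.9]
tool_rot: [2.492, 1.912, 0.002]
contact_force: [0.1, -0.2, -0.6]
grip_width: 12.0
finger_force: 58.9
```

```bash
python3 - <<'E'
from h import *
T=grab('top');S=grab('side');o=bot.get_obs();print(o['position'],o['tool_rot'],o['grip_width'])
out=[]
for f in(T,S):
    p=proj(f,[[609.5,243,55]])[0].astype(int);out.append(cv2.resize(f['image'][p[1]-20:p[1]+20,p[0]-20:p[0]+20][...,::-1],(390,390),interpolation=2));print(p-20)
cv2.imwrite('pics/p1.png',np.hstack(out))
E
```

```text
[610.02332337 243.22351957 156.61653101] [2.49256011 1.91141773 0.00478153] 12.018678823713401
[160 130]
[221 103]
```

View pics/p1.png

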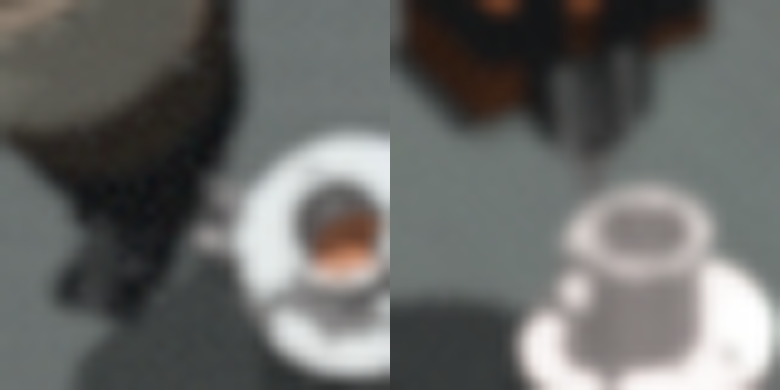

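The side crop shows the pin held upright, its tip just behind the stub rim at about (205,178) crop px. I'll descend watching the force.

Emit:
carry_out([
  {"dx": 0, "dy": 0, "dz": -7, "roll": 0},
  {"dx": 0, "dy": 0, "dz": -12, "roll": 0},
  {"dx": 0, "dy": 0, "dz": -16, "roll": 0},
  {"dx": 0, "dy": 0, "dz": -16, "roll": 0},
])

```text
time: 17.7
position: [608.9, 242.3, 137.9]
tool_rot: [-2.493, -1.911, 0.003]
contact_force: [0.2, 0.4, -0.7]
grip_width: 11.7
finger_force: 58.9
```

Emit:
carry_out([
  {"dx": 0, "dy": 0, "dz": -4, "roll": 0},
  {"dx": 0, "dy": 0, "dz": -8, "roll": 0},
  {"dx": 0, "dy": 0, "dz": -8, "roll": 0},
])

```text
time: 18.0
position: [609.0, 242.4, 130.1]
tool_rot: [-2.493, -1.911, 0.002]
contact_force: [1.2, -0.6, 0.3]
grip_width: 12.0
finger_force: 58.9
```

Emit:
carry_out([
  {"dx": 0, "dy": 0, "dz": -4, "roll": 0},
  {"dx": 0, "dy": 0, "dz": -8, "roll": 0},
  {"dx": 0, "dy": 0, "dz": -10, "roll": 0},
  {"dx": 0, "dy": 0, "dz": -10, "roll": 0},
])

```text
time: 18.4
position: [609.2, 242.4, 120.4]
tool_rot: [-2.493, -1.911, 0.001]
contact_force: [0.0, -1.3, -0.8]
grip_width: 12.0
finger_force: 58.9
```

Emit:
carry_out([
  {"dx": 0, "dy": 0, "dz": -1, "roll": 0},
  {"dx": 0, "dy": 0, "dz": -2, "roll": 0},
  {"dx": 0, "dy": 0, "dz": -2, "roll": 0},
])

```text
time: 18.7
position: [609.4, 242.6, 119.1]
tool_rot: [2.493, 1.911, 0.001]
contact_force: [0.7, 0.1, -0.8]
grip_width: 12.0
finger_force: 59.1
```

Emit:
carry_out([
  {"dx": 0, "dy": 0, "dz": 0, "roll": 0},
  {"dx": 0, "dy": 0, "dz": 0, "roll": 0},
  {"dx": 0, "dy": 0, "dz": 0, "roll": 0},
  {"dx": 0, "dy": 0, "dz": 0, "roll": 0},
  {"dx": 0, "dy": 0, "dz": 0, "roll": 0},
], gripper=0.6)

```text
time: 19.2
position: [609.4, 242.6, 118.9]
tool_rot: [2.493, 1.911, 0.0]
contact_force: [-0.1, 0.6, 0.4]
grip_width: 50.9
finger_force: 0.0
```

Emit:
carry_out([
  {"dx": 0, "dy": 0, "dz": 25, "roll": 0},
  {"dx": 0, "dy": 0, "dz": 65, "roll": 0},
  {"dx": -20, "dy": 20, "dz": 80, "roll": -8},
  {"dx": -45, "dy": 48, "dz": 80, "roll": -16},
  {"dx": -70, "dy": 75, "dz": 80, "roll": -24},
  {"dx": -95, "dy": 101, "dz": 80, "roll": -32},
  {"dx": -120, "dy": 128, "dz": 80, "roll": -40},
  {"dx": -140, "dy": 150, "dz": 80, "roll": -48},
  {"dx": -151.4, "dy": 161.3, "dz": 80, "roll": -56},
  {"dx": -151.4, "dy": 161.3, "dz": 80, "roll": -60.2},
  {"dx": -151.4, "dy": 161.3, "dz": 80, "roll": -60.2},
  {"dx": -151.4, "dy": 161.3, "dz": 80, "roll": -60.2},
])

```text
time: 20.4
position: [458.0, 403.8, 198.9]
tool_rot: [3.115, 0.405, -0.0]
contact_force: [0.3, -1.0, 0.3]
grip_width: 51.1
finger_force: 0.0
```

```bash
python3 - <<'E'
from h import *
T=grab('top');S=grab('side');o=bot.get_obs();print(o['position'],o['tool_rot'],o['grip_width'])
out=[]
for f in(T,S):
    p=proj(f,[[609.5,243,55]])[0].astype(int);out.append(cv2.resize(f['image'][p[1]-20:p[1]+20,p[0]-20:p[0]+20][...,::-1],(390,390),interpolation=2));print(p-20)
cv2.imwrite('pics/p2.png',np.hstack(out))
E
```

```text
[458.23529741 403.52764928 198.89904677] [ 3.11552273e+00  4.03591208e-01 -5.51982116e-05] 51.539806896711376
[160 130]
[221 103]
```

View pics/p2.png

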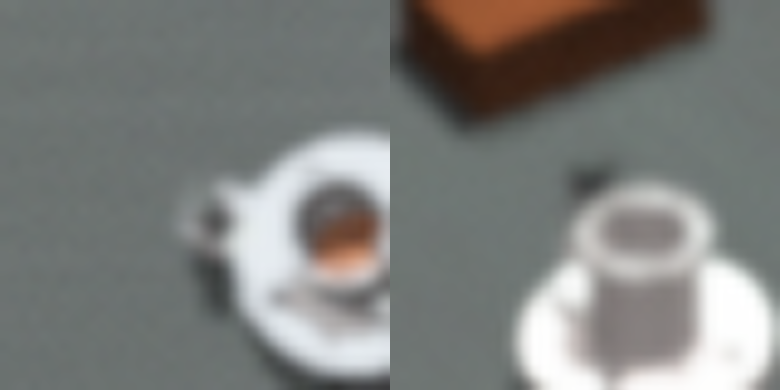

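Pin 1 stands upright in the ear; its top is visible behind the stub (top px about (181.7,152), side px about (241.5,121)). On to the middle pin.

Emit:
carry_out([
  {"dx": 0, "dy": 0, "dz": -40, "roll": 0},
  {"dx": 0, "dy": 0, "dz": -65, "roll": 0},
  {"dx": 0, "dy": 0, "dz": -80, "roll": 0},
  {"dx": 0, "dy": 0, "dz": -88, "roll": 0},
  {"dx": 0, "dy": 0, "dz": -88, "roll": 0},
  {"dx": 0, "dy": 0, "dz": -88, "roll": 0},
])

```text
time: 21.1
position: [458.5, 404.2, 111.7]
tool_rot: [-3.115, -0.403, -0.002]
contact_force: [0.8, 1.4, -0.2]
grip_width: 51.6
finger_force: 0.0
```

Emit:
carry_out([
  {"dx": 0, "dy": 0, "dz": 0, "roll": 0},
  {"dx": 0, "dy": 0, "dz": 0, "roll": 0},
  {"dx": 0, "dy": 0, "dz": 0, "roll": 0},
  {"dx": 0, "dy": 0, "dz": 0, "roll": 0},
  {"dx": 0, "dy": 0, "dz": 0, "roll": 0},
  {"dx": 0, "dy": 0, "dz": 0, "roll": 0},
  {"dx": 0, "dy": 0, "dz": 0, "roll": 0},
  {"dx": 0, "dy": 0, "dz": 0, "roll": 0},
], gripper=0)

```text
time: 21.9
position: [458.2, 404.2, 111.9]
tool_rot: [-3.115, -0.404, -0.002]
contact_force: [-0.7, -0.3, 6.1]
grip_width: 12.0
finger_force: 58.5
```

```bash
python3 - <<'E'
from h import *
T=grab('top');S=grab('side');print(cross(T,[(181.7,152.1)],S,[(241.5,121.3)]),onz(T,[(181.7,152.1)],74),onz(S,[(241.5,121.3)],74))
print(bot.get_obs()['position'])
E
```

```text
(array([603.72397773, 236.39889571,  68.69852113]), np.float64(5.928954270902055)) [[599.82212337 236.81065875  74.        ]] [[603.15995222 230.1335101   74.        ]]
[458.20299278 404.22138647 111.89913327]
```

Emit:
carry_out([
  {"dx": 0, "dy": 0, "dz": 25, "roll": 0},
  {"dx": 0, "dy": 0, "dz": 65, "roll": 0},
  {"dx": 5, "dy": -20, "dz": 105, "roll": 4},
  {"dx": 16, "dy": -65, "dz": 110, "roll": 8},
  {"dx": 27, "dy": -110, "dz": 110, "roll": 12},
  {"dx": 38, "dy": -155, "dz": 110, "roll": 16},
  {"dx": 49, "dy": -200, "dz": 110, "roll": 17.9},
  {"dx": 60, "dy": -245, "dz": 110, "roll": 17.9},
  {"dx": 71, "dy": -290, "dz": 110, "roll": 17.9},
  {"dx": 82, "dy": -335, "dz": 110, "roll": 17.9},
  {"dx": 92, "dy": -380, "dz": 110, "roll": 17.9},
  {"dx": 99.6, "dy": -415.2, "dz": 110, "roll": 17.9},
])

```text
time: 23.2
position: [557.4, -13.7, 220.4]
tool_rot: [-3.015, -0.881, 0.001]
contact_force: [1.4, 0.3, -0.8]
grip_width: 12.0
finger_force: 59.2
```

Emit:
carry_out([
  {"dx": 0, "dy": 0, "dz": 0, "roll": 0},
  {"dx": 0, "dy": 0, "dz": -30, "roll": 0},
  {"dx": 0, "dy": 0, "dz": -55, "roll": 0},
  {"dx": 0, "dy": 0, "dz": -65, "roll": 0},
  {"dx": 0, "dy": 0, "dz": -65, "roll": 0},
  {"dx": 0, "dy": 0, "dz": -65, "roll": 0},
])

```text
time: 23.8
position: [558.1, -10.8, 156.6]
tool_rot: [3.014, 0.884, 0.002]
contact_force: [0.3, 0.8, -0.2]
grip_width: 11.9
finger_force: 59.2
```

Emit:
carry_out([
  {"dx": 0, "dy": 0, "dz": -7, "roll": 0},
  {"dx": 0, "dy": 0, "dz": -12, "roll": 0},
  {"dx": 0, "dy": 0, "dz": -16, "roll": 0},
  {"dx": 0, "dy": 0, "dz": -16, "roll": 0},
])

```text
time: 24.2
position: [557.2, -11.4, 139.4]
tool_rot: [-3.015, -0.883, 0.002]
contact_force: [0.7, -0.8, -0.4]
grip_width: 12.1
finger_force: 59.2
```

Emit:
carry_out([
  {"dx": 0, "dy": 0, "dz": -3, "roll": 0},
  {"dx": 0, "dy": 0, "dz": -6, "roll": 0},
  {"dx": 0, "dy": 0, "dz": -6, "roll": 0},
])

```text
time: 24.5
position: [557.4, -11.4, 133.5]
tool_rot: [-3.015, -0.883, 0.001]
contact_force: [-0.1, -0.4, 0.4]
grip_width: 12.0
finger_force: 59.2
```

Emit:
carry_out([
  {"dx": 0, "dy": 0, "dz": -4, "roll": 0},
  {"dx": 0, "dy": 0, "dz": -8, "roll": 0},
  {"dx": 0, "dy": 0, "dz": -11, "roll": 0},
  {"dx": 0, "dy": 0, "dz": -13, "roll": 0},
  {"dx": 0, "dy": 0, "dz": -13.5, "roll": 0},
])

```text
time: 25.0
position: [557.5, -11.4, 120.1]
tool_rot: [3.015, 0.883, -0.001]
contact_force: [0.2, 0.7, -0.1]
grip_width: 11.9
finger_force: 59.2
```

Emit:
carry_out([
  {"dx": 0, "dy": 0, "dz": 0, "roll": 0},
  {"dx": 0, "dy": 0, "dz": 0, "roll": 0},
  {"dx": 0, "dy": 0, "dz": 0, "roll": 0},
  {"dx": 0, "dy": 0, "dz": 0, "roll": 0},
  {"dx": 0, "dy": 0, "dz": 0, "roll": 0},
], gripper=0.6)

```text
time: 25.5
position: [557.6, -11.3, 120.5]
tool_rot: [3.015, 0.883, 0.0]
contact_force: [0.2, -0.1, 0.4]
grip_width: 51.3
finger_force: 0.0
```

Emit:
carry_out([
  {"dx": 0, "dy": 0, "dz": 25, "roll": 0},
  {"dx": 0, "dy": 0, "dz": 65, "roll": 0},
  {"dx": -30, "dy": -10, "dz": 90, "roll": 0},
  {"dx": -75, "dy": -30, "dz": 90, "roll": 0},
  {"dx": -115, "dy": -60, "dz": 90, "roll": 0},
  {"dx": -150, "dy": -95, "dz": 90, "roll": 0},
  {"dx": -165, "dy": -140, "dz": 90, "roll": 0},
  {"dx": -165, "dy": -185, "dz": 90, "roll": 0},
  {"dx": -165, "dy": -220, "dz": 90, "roll": 0},
  {"dx": -165, "dy": -220, "dz": 90, "roll": 0},
])

```text
time: 26.5
position: [392.4, -234.4, 210.6]
tool_rot: [3.016, 0.875, 0.001]
contact_force: [-0.5, 0.4, -0.7]
grip_width: 51.3
finger_force: 0.0
```

```bash
python3 - <<'E'
from m import *
np.set_printoptions(precision=2,suppress=True)
T=grab('top','t5');S=grab('side','s5');o=bot.get_obs();print(o['position'],o['tool_rot'],o['joint_pos'])
for P in ([600,16,38],[596.7,194.6,38]): print(P,*disc(T,proj(T,[P])[0],38))
out=[]
for P in ([609.5,243,55],[557.8,-11,55],[500,-378,60]):
  for f in(T,S):
    p=proj(f,[P])[0].astype(int);out.append(cv2.resize(f['image'][p[1]-20:p[1]+20,p[0]-20:p[0]+20][...,::-1],(260,260),interpolation=2));print(p-20)
cv2.imwrite('pics/p5.png',np.vstack([np.hstack(out[::2]),np.hstack(out[1::2])]))
E
```

```text
[ 392.14 -231.91  210.28] [-3.02 -0.88  0.  ] [-0.18  0.2  -0.53 -0.   -0.85  2.31]
[600, 16, 38] [599.83  15.87] 42.07008525572947 -155.68829659233592 52.76956678052922
[596.7, 194.6, 38] [596.4  194.45] 41.939291927910084 64.2413510319035 52.092102429268024
[160 130]
[221 103]
[237 145]
[257 155]
[350 162]
[334 257]
```

View pics/p5.png

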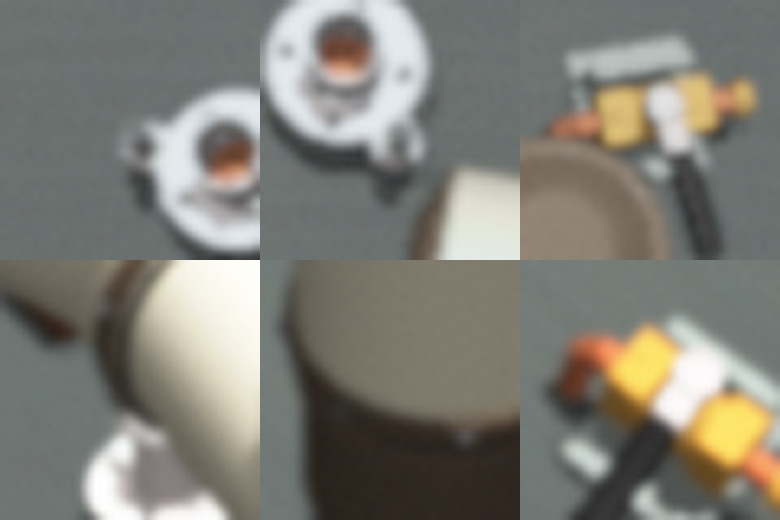

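Both pins stand in their ears. Valve: stem cap at top px (373.1,178.2) and side px (360.9,274.7), black sleeve around top px (376.8,193.5) and side px (351.7,288.5). The copper elbow goes down at the left (+y) end.

```bash
python3 - <<'E'
from m import *
np.set_printoptions(precision=2,suppress=True)
T=grab('top');S=grab('side')
s=cross(T,[(373.1,178.2)],S,[(360.9,274.7)]);print('stem',s)
def dark(f,p0,h=14):
    u,v=map(int,p0);t=cv2.resize(f['image'][v-h:v+h,u-h:u+h],None,fx=8,fy=8,interpolation=2).max(2)
    m=(t<62).astype(np.uint8);k,l,st,c=cv2.connectedComponentsWithStats(m)
    i=1+np.argmax(st[1:,4]);ys,xs=np.nonzero(l==i);P=(np.c_[xs,ys]+.5)/8-.5+[u-h,v-h];r=cv2.minAreaRect(P.astype(np.float32));return c[i]/8+[u-h,v-h],st[i][4]/64,r,P
for n,f,p in(('T',T,(376.8,193.5)),('S',S,(351.7,288.5))):
    c,a,r,P=dark(f,p);w=onz(f,P,63)[:,:2];m=w.mean(0);ev=np.linalg.svd(w-m,full_matrices=False);d=ev[2][0]*np.sign(-ev[2][0][0]);pr=(w-m)@d
    print(n,c,a,'mean',m,'dir',np.degrees(np.arctan2(d[1],d[0])),'len',np.ptp(pr),'ends',m+d*pr.min(),m+d*pr.max())
    globals()['c'+n]=c
print(cross(T,[cT],S,[cS]))
# pipe brass ends
for n,f,p in(('T',T,[(345,165),(392,195)]),):
    t=f['image'][165:192,352:392].astype(int);m=(t[...,0]-t[...,2]>45);ys,xs=np.nonzero(m);w=onz(f,np.c_[xs+352,ys+165],40)[:,:2];mm=w.mean(0);d=np.linalg.svd(w-mm,full_matrices=False)[2][0];print('pipe',mm,np.degrees(np.arctan2(d[1],d[0])))
E
```

```text
stem (array([ 512.67, -384.06,   67.09]), np.float64(0.10867062443374438))
T [376.82 196.84] 10.40625 mean [ 453.78 -393.63] dir -164.1017319018501 len 31.93731624169473 ends [ 470.06 -388.99] [ 439.35 -397.74]
S [349.04 292.09] 114.046875 mean [ 461.3  -396.47] dir -165.4636322379232 len 61.7937597898948 ends [ 489.62 -389.12] [ 429.81 -404.63]
(array([ 455.53, -396.73,   66.47]), np.float64(8.688318957365627))
pipe [ 515.83 -382.1 ] -80.21830099564177
```

Stem at (512.5,−383.5), lever at about 195°, open direction about 280°. I'll straddle the sleeve with half-open fingers at tool yaw −165°, which keeps joint 6 in range.

Emit:
carry_out([
  {"dx": 0, "dy": -15, "dz": 0, "roll": -8.5},
  {"dx": 0, "dy": -30, "dz": 0, "roll": -17},
  {"dx": 0, "dy": -50, "dz": 0, "roll": -25.5},
  {"dx": 0, "dy": -70, "dz": 0, "roll": -34},
  {"dx": 0, "dy": -90, "dz": 0, "roll": -42.5},
  {"dx": 10, "dy": -110, "dz": 0, "roll": -51},
  {"dx": 20, "dy": -130, "dz": 0, "roll": -59.5},
  {"dx": 30, "dy": -145, "dz": 0, "roll": -68},
  {"dx": 40, "dy": -155, "dz": 0, "roll": -76.5},
  {"dx": 50, "dy": -160, "dz": 0, "roll": -85},
  {"dx": 55, "dy": -165, "dz": 0, "roll": -93.5},
  {"dx": 60, "dy": -167, "dz": 0, "roll": -100},
], gripper=0.38)

```text
time: 27.9
position: [453.6, -397.2, 210.2]
tool_rot: [-2.612, 1.746, 0.001]
contact_force: [-0.4, -1.1, 0.7]
grip_width: 32.6
finger_force: 0.0
```

Emit:
carry_out([
  {"dx": 0, "dy": 0, "dz": 0, "roll": -8.5},
  {"dx": 0, "dy": 0, "dz": 0, "roll": -17},
  {"dx": 0, "dy": 0, "dz": 0, "roll": -25.5},
  {"dx": 0, "dy": 0, "dz": 0, "roll": -34},
  {"dx": 0, "dy": 0, "dz": 0, "roll": -42.5},
  {"dx": 0, "dy": 0, "dz": 0, "roll": -51},
  {"dx": 0, "dy": 0, "dz": 0, "roll": -59.5},
  {"dx": 0, "dy": 0, "dz": 0, "roll": -68},
  {"dx": 0, "dy": 0, "dz": 0, "roll": -76.5},
  {"dx": 0, "dy": 0, "dz": 0, "roll": -85},
  {"dx": 0, "dy": 0, "dz": 0, "roll": -93.5},
  {"dx": 0, "dy": 0, "dz": 0, "roll": -97.5},
])

```text
time: 29.1
position: [453.3, -396.7, 210.4]
tool_rot: [0.411, -3.114, -0.001]
contact_force: [0.7, 0.0, -1.1]
grip_width: 32.3
finger_force: 0.0
```

```bash
python3 -c "
from h import *
o=bot.get_obs();print(o['position'],o['tool_rot'],o['joint_pos'],o['grip_width'],np.degrees(2*np.arctan2(o['tool_rot'][1],o['tool_rot'][0])))"
```

```text
[ 453.30746212 -396.6974293   210.39836973] [ 4.11435354e-01 -3.11431685e+00 -5.09715674e-04] [-4.50458483e-01  4.26367360e-01 -1.77192855e-01 -1.85247431e-04
 -9.67594716e-01 -8.57532114e-01] 32.32346397340721 -164.94836349185013
```

Emit:
carry_out([
  {"dx": -1, "dy": -2, "dz": -40, "roll": 0},
  {"dx": -1, "dy": -2, "dz": -60, "roll": 0},
  {"dx": -1, "dy": -2, "dz": -75, "roll": 0},
  {"dx": -1, "dy": -2, "dz": -85, "roll": 0},
  {"dx": -1, "dy": -2, "dz": -92, "roll": 0},
  {"dx": -1, "dy": -2, "dz": -92, "roll": 0},
])

```text
time: 29.7
position: [451.7, -399.6, 117.8]
tool_rot: [0.415, -3.113, -0.001]
contact_force: [0.7, 0.0, -0.3]
grip_width: 32.6
finger_force: 0.0
```

```bash
python3 - <<'E'
from h import *
S=grab('side');T=grab('top');out=[]
for f,P in((T,[455,-397,60]),(S,[455,-397,60])):
    p=proj(f,[P])[0].astype(int);out.append(cv2.resize(f['image'][p[1]-25:p[1]+25,p[0]-25:p[0]+25][...,::-1],(390,390),interpolation=2))
cv2.imwrite('pics/v1.png',np.hstack(out))
c=np.array([512.5,-383.5]);p=np.array([452.3,-398.7])
r=np.linalg.norm(p-c);a0=np.arctan2(*(p-c)[::-1]);print(r,np.degrees(a0)%360)
for d in (8,16,24,32,40,48,56,64,72,80,85,90): print(d,(c+r*np.array([np.cos(a0+np.radians(d)),np.sin(a0+np.radians(d))])-p).round(1))
E
```

```text
62.08929054192839 194.17053020527425
8 [ 2.7 -8.2]
16 [  6.5 -16. ]
24 [ 11.4 -23.2]
32 [ 17.2 -29.6]
40 [ 23.9 -35.1]
48 [ 31.2 -39.7]
56 [ 39.1 -43.2]
64 [ 47.5 -45.6]
72 [ 56.1 -46.8]
80 [ 64.7 -46.7]
85 [ 70.1 -46.1]
90 [ 75.4 -45. ]
```

View pics/v1.png

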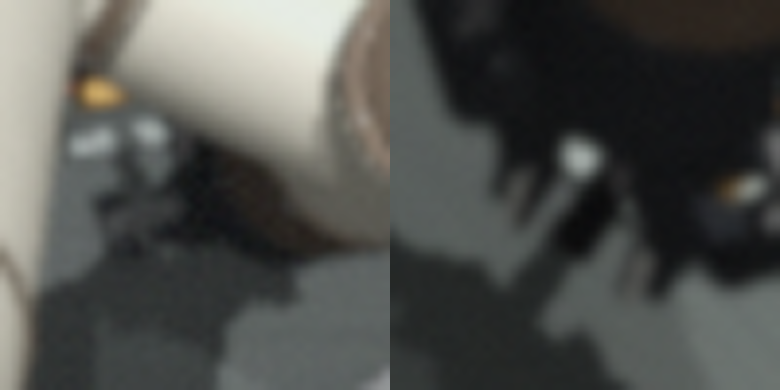

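The side crop shows the sleeve end (585,225) between the two fingers, at (515,190) and (640,270). I'll sweep the arc.

Emit:
carry_out([
  {"dx": 2.7, "dy": -8.2, "dz": 0, "roll": 8},
  {"dx": 6.5, "dy": -16, "dz": 0, "roll": 16},
  {"dx": 11.4, "dy": -23.2, "dz": 0, "roll": 24},
  {"dx": 17.2, "dy": -29.6, "dz": 0, "roll": 32},
  {"dx": 23.9, "dy": -35.1, "dz": 0, "roll": 40},
  {"dx": 31.2, "dy": -39.7, "dz": 0, "roll": 48},
  {"dx": 39.1, "dy": -43.2, "dz": 0, "roll": 56},
  {"dx": 47.5, "dy": -45.6, "dz": 0, "roll": 64},
  {"dx": 56.1, "dy": -46.8, "dz": 0, "roll": 72},
  {"dx": 64.7, "dy": -46.7, "dz": 0, "roll": 80},
  {"dx": 70.1, "dy": -46.1, "dz": 0, "roll": 85},
  {"dx": 70.1, "dy": -46.1, "dz": 0, "roll": 85},
])

```text
time: 31.0
position: [522.2, -446.8, 119.3]
tool_rot: [-2.409, 2.016, -0.003]
contact_force: [1.0, 0.8, -0.2]
grip_width: 32.2
finger_force: 0.0
```

Emit:
carry_out([
  {"dx": 3, "dy": 0.5, "dz": 0, "roll": 2},
  {"dx": 5, "dy": 1, "dz": 0, "roll": 4},
  {"dx": 7, "dy": 1.3, "dz": 0, "roll": 4},
  {"dx": 7, "dy": 1.3, "dz": 0, "roll": 4},
])

```text
time: 31.4
position: [528.7, -445.3, 119.0]
tool_rot: [-2.476, 1.933, -0.001]
contact_force: [-1.0, 0.3, 0.7]
grip_width: 32.6
finger_force: 0.5
```

Emit:
carry_out([
  {"dx": 1, "dy": 0, "dz": 0, "roll": 0},
  {"dx": 2, "dy": 0, "dz": 0, "roll": 0},
  {"dx": 2, "dy": 0, "dz": 0, "roll": 0},
])

```text
time: 31.7
position: [530.8, -445.1, 118.6]
tool_rot: [-2.478, 1.931, -0.0]
contact_force: [-0.2, -0.3, 1.3]
grip_width: 32.4
finger_force: 0.5
```

Emit:
carry_out([
  {"dx": 1, "dy": 0, "dz": 0, "roll": 0},
  {"dx": 2, "dy": 0, "dz": 0, "roll": 0},
  {"dx": 2, "dy": 0, "dz": 0, "roll": 0},
])

```text
time: 32.0
position: [532.8, -445.0, 118.4]
tool_rot: [-2.478, 1.931, -0.0]
contact_force: [-1.4, -0.4, 0.2]
grip_width: 32.8
finger_force: 0.5
```

Emit:
carry_out([
  {"dx": 1, "dy": 0, "dz": 0, "roll": 0},
  {"dx": 2, "dy": 0, "dz": 0, "roll": 0},
  {"dx": 2, "dy": 0, "dz": 0, "roll": 0},
])

```text
time: 32.3
position: [534.8, -445.0, 118.3]
tool_rot: [-2.478, 1.931, 0.0]
contact_force: [-0.7, 0.6, 0.8]
grip_width: 32.7
finger_force: 0.5
```

Emit:
carry_out([
  {"dx": 1, "dy": 0, "dz": 0, "roll": 0},
  {"dx": 2, "dy": 0, "dz": 0, "roll": 0},
  {"dx": 2, "dy": 0, "dz": 0, "roll": 0},
])

```text
time: 32.6
position: [536.3, -445.0, 118.2]
tool_rot: [2.478, -1.931, -0.002]
contact_force: [-2.5, 0.4, 2.2]
grip_width: 32.4
finger_force: 1.2
```

Emit:
carry_out([
  {"dx": 1, "dy": 0, "dz": 0, "roll": 0},
  {"dx": 2, "dy": 0, "dz": 0, "roll": 0},
  {"dx": 2, "dy": 0, "dz": 0, "roll": 0},
])

```text
time: 32.9
position: [536.8, -445.0, 118.1]
tool_rot: [2.476, -1.931, -0.008]
contact_force: [-6.8, 0.1, 3.6]
grip_width: 32.3
finger_force: 3.2
```

Force is rising and the tool has stalled, so the lever is at the stop. Back off, lift and look.

Emit:
carry_out([
  {"dx": -6, "dy": 0, "dz": 0, "roll": 0},
  {"dx": -8, "dy": 0, "dz": 5, "roll": 0},
  {"dx": -8, "dy": 0, "dz": 40, "roll": 0},
  {"dx": -8, "dy": 0, "dz": 85, "roll": 0},
  {"dx": -50, "dy": 20, "dz": 110, "roll": 0},
  {"dx": -90, "dy": 40, "dz": 110, "roll": 0},
  {"dx": -130, "dy": 50, "dz": 110, "roll": 0},
  {"dx": -160, "dy": 55, "dz": 110, "roll": 0},
  {"dx": -160, "dy": 55, "dz": 110, "roll": 0},
  {"dx": -160, "dy": 55, "dz": 110, "roll": 0},
])

```text
time: 33.9
position: [379.2, -390.5, 229.7]
tool_rot: [-2.478, 1.931, -0.006]
contact_force: [-0.5, 0.8, -0.3]
grip_width: 32.4
finger_force: 0.0
```

```bash
python3 - <<'E'
from m import *
np.set_printoptions(precision=2,suppress=True)
T=grab('top','t6');S=grab('side','s6');o=bot.get_obs();print(o['position'],o['contact_force'],o['dq'],o['time'])
for P in ([600,16,38],[596.7,194.6,38]): print(P,*disc(T,proj(T,[P])[0],38))
out=[]
for P in ([609.5,243,55],[557.8,-11,55],[512,-400,60]):
  for f in(T,S):
    p=proj(f,[P])[0].astype(int);out.append(cv2.resize(f['image'][p[1]-20:p[1]+20,p[0]-20:p[0]+20][...,::-1],(260,260),interpolation=2));print(p-20)
cv2.imwrite('pics/e.png',np.vstack([np.hstack(out[::2]),np.hstack(out[1::2])]))
cv2.imwrite('pics/e2.png',np.hstack([cv2.resize(T['image'][...,::-1],(400,300),interpolation=3),cv2.resize(S['image'][...,::-1],(400,300),interpolation=3)]))
E
```

```text
[ 380.   -390.61  228.94] [ 0.57  0.03 -0.22] [ 0.    0.02  0.   -0.   -0.    0.  ] 34.0
[600, 16, 38] [599.82  15.87] 41.971366125802454 -158.2619370815932 52.606613641849115
[596.7, 194.6, 38] [596.37 194.44] 41.85054485785716 64.4109106056343 51.92398140042435
[160 130]
[221 103]
[237 145]
[257 155]
[357 158]
[345 261]
```

View pics/e.png

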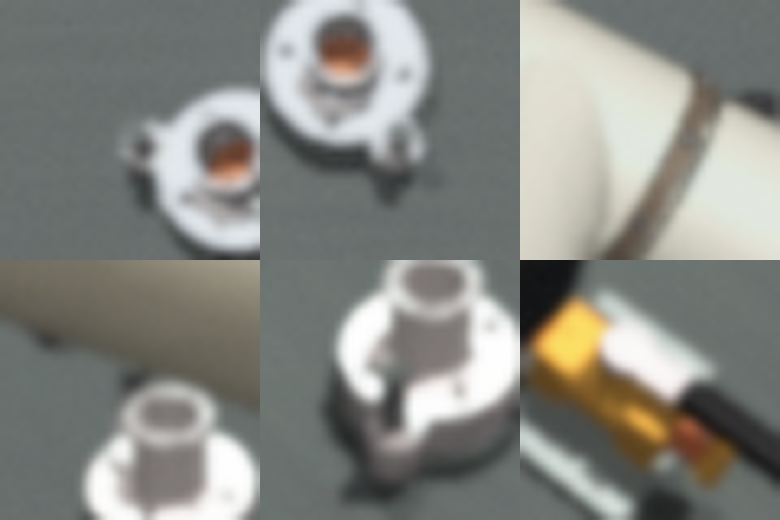

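View pics/e2.png

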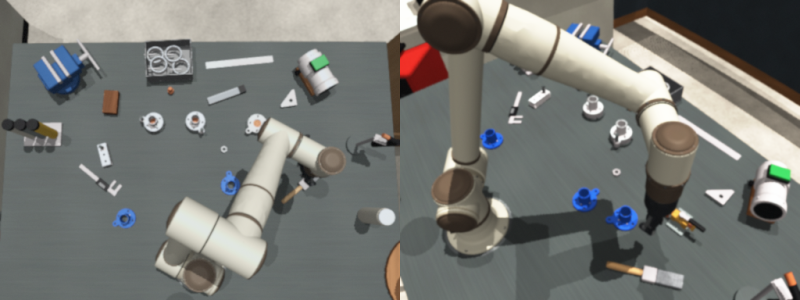

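The lever lies along the pipe against its stop, with the sleeve around (740,430) in the crop. Both flanges are flat with upright pins, and nothing else has moved. I'm handing in.

```bash
python3 -c "
from workcell import job
print(job.finish_job())"
```

```text
the job is handed in; nothing more can be done
None
```

Both silver flanges are home on their nests and pinned, the purge valve lever is turned to its stop in line with the pipe, and the job is handed in; no verdict was returned.

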